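# Close the liquid-waste can after use

## Task

Close up the liquid-waste can: lift the funnel out of its mouth and stand it upright in the empty beaker to drain, its flange resting on the beaker's rim. Then swing the can's tethered cap over onto the mouth and screw it down clockwise until it is properly tight on its gasket. Leave the other things on the bench and in the spill tray where they stand.

Things in the scene. Friction and masses are not known exactly. Their poses are not given: they have to be found in the camera images.
- can: Fixed white plastic waste can in a fixed grey spill tray. Origin on the bench below the axis of its round mouth; +x points from the mouth to the cap's hinge and along the can. Can: x -55 to 145, y +-66, shoulder 145 mm high; tray x -125 to 170, y +-95, 35 mm high; carrying handle along x 66 to 140, top 166 mm high. Neck 48 mm outside, 40 inside.
- mouth (a point): Centre of the can's mouth, in the plane of its rim, 170 mm above the bench.
- cap_hinge (a point): Middle of the hinge axis of the cap's strap: 50 mm from the mouth's axis along the can's +x and 8 mm above the rim. The axis runs along the can's y. The hinge lugs reach 35 mm across y and 9 mm above the rim (the pin 11 mm).
- cap_arm (a joint): Swing of the strap with its cap about that hinge, rad: 0 = cap level over the mouth, about 2 = standing open, leaning back away from the mouth (stop at 2.4). A stiff hinge: it stays where it is left and takes about 0.1 N m to move. Once the cap is screwed down, the neck keeps it from swinging.
- cap (a joint): Turn of the black cap, rad, grows clockwise seen from above (screwing down); 0 = backed right off. Takes about 0.2 N m to turn, goes down 2.19 mm per rad. At 3.2 the gasket is pressed home and the cap stops dead (torque rises steeply past 0.7 N m); above 3.15 it is tight. It stays where it is left. Several grasps are needed.
- cap_top (a point): Centre of the cap's top face; z out of the top. The ribbed gripping part is 60 mm in diameter and 17 mm high below this face; below it a narrower skirt 13 mm long in the strap's thin ring (65 mm outside). Swung over and backed off, the top lies 31 mm above the rim (23 mm above the hinge axis, 50 mm from it); tight, 24 mm above the rim.
- funnel: Loose white plastic funnel, 45 g, standing in the can's mouth. Origin at the centre of its stem's lower end, z up. Stem 20 mm in diameter, 50 mm long; flat flange 64 mm in diameter, 3 mm thick, underside 50 mm above the origin, resting on the mouth's rim; cone; upright cylindrical lip 65 mm in diameter, 81 to 94 mm above the origin: grip it there from above.
- beaker: Loose empty clear plastic beaker, 58 mm outside, 52 mm inside, 80 mm high, about 140 g. Origin at the centre of its underside.
- petri_stack: Bystander; origin at the centre of its underside: stack of three petri dishes, 90 mm in diameter, 45 mm high.
- oil_bottle: Bystander; origin at the centre of its underside: small amber dropper bottle, 28 mm in diameter, 62 mm high.
- staining_jar: Bystander; origin at the centre of its underside: square glass staining jar with white lid, 56 mm square, 92 mm high.
- tray_bottle: Bystander; origin at the centre of its underside: small white bottle in the spill tray, 38 mm in diameter, 75 mm high.
- slide_box: Bystander; origin at the centre of its underside: grey box of microscope slides, 88 x 165 x 35 mm.
- wash_bottle: Bystander; origin at the centre of its underside: wash bottle with bent spout, 68 mm in diameter, 175 mm high.
Things that resemble listed ones, but are neither listed nor needed, are in the scene too. Leave any orange look-alike of the funnel alone.

How it is judged:
At the end, for the whole second after the job is handed in: Cap over the mouth (swing under 0.06 rad) and tight (turn above 3.15 rad, staying there); funnel upright (within 0.12 rad), stem in the beaker within 14 mm of its axis, flange on the rim (stem end 27 to 36 mm above the beaker's underside); beaker upright on the bench; all at rest (value of joint cap above 3.15 rad and value of joint cap_arm below 0.06 rad and horizontal distance between funnel and beaker below 0.014 m and z of funnel in the frame of beaker between 0.027 and 0.036 m and angle between funnel's own z axis and vertical below 0.12 rad and angle between beaker's own z axis and vertical below 0.05 rad and height (world z) of beaker below 0.006 m and linear speed of funnel below 0.02 m/s and velocity of joint cap below 0.05 rad/s); the robot touches nothing.
It fails at once if another thing on the bench or in the tray is pushed more than 30 mm from its place or knocked over (distance of any of petri_stack, oil_bottle, staining_jar, tray_bottle, slide_box, wash_bottle from where it was at the start of the episode above 0.03 m or angle between any of petri_stack, oil_bottle, staining_jar, tray_bottle, slide_box, wash_bottle's own z axis and vertical above 0.5 rad).
It also fails if it takes over 72 s, if anything falls off the work surface, if the arm or the gripper's body presses on something with over 40 N, if the wrist force passes 120 N, or if a joint passes its speed limit or range.

## Robot

A 6-joint arm with a two-finger parallel gripper is mounted at the origin on the work surface. World frame = base frame: x ahead of the robot, y to its left, z up, the work surface at z = 0. Lengths are in m, angles in rad, forces in N, time in s.
With the tool pointing down it reaches from about 0.25 to 0.775 m from the base axis. Payload 4 kg.
Tool frame: the origin (TCP) lies on the centre line of the jaws, within the pads' length; the fingertips stand 25 mm ahead of it and the grasp point (between the pads) lies 6 mm ahead of it; z points along the fingers, y is the line along which they close (so a half turn about z gives the same grasp; the last joint's range is limited). The gripper opens to 94 mm and grips with 3 to 60 N. Pads are 16 mm wide; open, the fingers measure 119 mm over their backs; the gripper's body (75 mm by 177 mm) begins 78 mm behind the grasp point.
Start: joints at [-1.374, 0.087, 1.371, -0, 1.684, -0.103], TCP at [0.162, -0.525, 0.231] pointing down, gripper open.
Joint ranges: [-3.1, 3.1], [-0.76, 2.03], [0.27, 2.55], [-1.08, 4.22], [0.17, 2.65], [-2.57, 2.57]. Speed limits (rad/s): [2.79, 2.79, 3.14, 3.14, 3.14, 3.14].

## Interface

Orientations are given as [roll, pitch, yaw] about the fixed x, y, z axes, in that order (R = Rz(yaw) Ry(pitch) Rx(roll)).
In Python, from bench import robot, imaging gives the robot as it stands. The module is installed in compiled form; this text tells all that it offers.
- The arm moves only by the tool drive_tool, never from a script. Its argument "series" is a list of rows, each a list of 3 entries, a list of its own where there are three numbers: the finger opening in m, from 0 to 0.094, then the shift along the tool's x, y, z in m, then the turn, a rotation vector about the tool's x, y, z in rad. A call has 1 to 5 rows; each row is the pose to reach, as a shift and turn from the pose commanded when the call began, along the tool's axes at that moment; what a row does not reach only later rows make up. A row lasts 1/8 s, in which the tool goes at most 62.5 mm and 10.7 degrees, less where a joint would pass 70% of its speed; a pose out of reach is approached as far as the arm can. A call with a gripper value outside its range is refused whole. The fingers move at their own pace and stop on an object; the grip force is fixed at half the most. Time passes only in rows, so rows that repeat a pose let the fingers close. It gives the time, the measured TCP pose, the force, the opening and the grip force at its end, in the units of the state.
- robot.get_obs(): the state, without advancing time (a new reading comes with each control period).
- imaging.snapshot(name): name is "side" or "top" or "wrist"; returns the picture (480x640x3 uint8, red, green, blue); there is no depth.
- imaging.get_calibration(name): a dict with "intrinsics" (3x3 intrinsics, pixels), "position" and "rotation" of the camera in the world. Camera axes: x right, y up, looking along -z (the intrinsics and any distortion apply to the point x, -y, -z); pixel columns grow to the right and rows downward; lengths in m; the calibration is good to about 2 mm. A picture is of the moment at which its call begins: read the wrist's pose just before it. get_calibration takes no time and is no camera call; for the wrist camera it gives the pose at the moment of the call.
- robot.close_job(): hands the job in; it is judged then, once.
The state is a dict: "time": time; "joint_positions": joint angles; "qvel": joint speeds; "joint_torque": joint torques, N m; "tool_pos": TCP position; "ee_rot": TCP orientation; "wrist_force": force on the tool from outside, world axes, zero at the start; "wrist_torque": the same for the moment, N m; "width": finger opening in m; "finger_force": force on a finger pad.
Only numpy, scipy, OpenCV 4.12 (cv2) and the standard library are available. Lean on these libraries where they do the work, as an engineer would, in place of code of your own. Each camera call takes 0.05 s, during which the arm holds its last target. There are 200 camera calls.

## Working session

There is one attempt and no reset: what is moved stays moved. The work goes in short steps, Python scripts to look and compute and a tool call to move; the robot and the scene stay as the last step left them, time stands still between calls to the robot, and variables do not carry over. Pictures are saved under pics/ and viewed, at most 10 in all, crops included, and the job is handed in when it is done.

Besides the shell and the picture viewer there is one more tool, called after ">>>" as name([rows], argument=value, ...), one row to a line, values as JSON. drive_tool: Moves the arm, as the interface text tells. Its arguments: {"type":"object","properties":{"series":{"type":"array"}},"required":["series"]}

```bash
mkdir -p pics
cat > h.py <<'E'
import numpy as np, cv2
from scipy.spatial.transform import Rotation as R
from bench import robot, imaging
def save(n,f):
    c=imaging.get_calibration(n); im=imaging.snapshot(n)
    cv2.imwrite(f'pics/{f}.png',im[:,:,::-1]); np.savez(f'pics/{f}.npz',K=c['intrinsics'],p=c['position'],R=c['rotation'],
      d=np.array(c.get('distortion',[0,0,0,0,0]),float)); return im
def ray(f,u,v):
    c=np.load(f'pics/{f}.npz'); q=cv2.undistortPoints(np.array([[[u,v]]],float),c['K'],c['d'])[0,0]
    d=c['R']@np.array([q[0],-q[1],-1]); return c['p'],d/np.linalg.norm(d)
def plane(f,u,v,z):
    p,d=ray(f,u,v); return p+d*(z-p[2])/d[2]
def tri(*o):
    A=0;b=0
    for f,u,v in o:
        p,d=ray(f,u,v); M=np.eye(3)-np.outer(d,d); A=A+M; b=b+M@p
    return np.linalg.solve(A,b)
def proj(f,P):
    c=np.load(f'pics/{f}.npz'); q=c['R'].T@(np.array(P)-c['p']); q=q*[1,-1,-1]
    return cv2.projectPoints(q.reshape(1,1,3),np.zeros(3),np.zeros(3),c['K'],c['d'])[0].ravel()
E
python3 - <<'E'
from h import *
print(imaging.get_calibration('top')); print(imaging.get_calibration('side')['position'])
for n in('top','side'): save(n,n+'0')
o=robot.get_obs(); print(o['time'],o['tool_pos'],o['ee_rot'],o['width'])
E
```

```text
{'intrinsics': array([[475.41538406,   0.        , 320.94385382],
       [  0.        , 475.41538406, 237.00710608],
       [  0.        ,   0.        ,   1.        ]]), 'position': array([0.46934515, 0.01135896, 1.26276235]), 'rotation': array([ 0.06273643, -0.0237302 , -1.59531014])}
[-0.2165956   0.70581375  0.73544242]
0.1 [ 0.1623205  -0.5250326   0.22942412] [-3.13959967e+00 -1.97364868e-04  2.99778702e-01] 0.09423887819504356
```

View pics/top0.png

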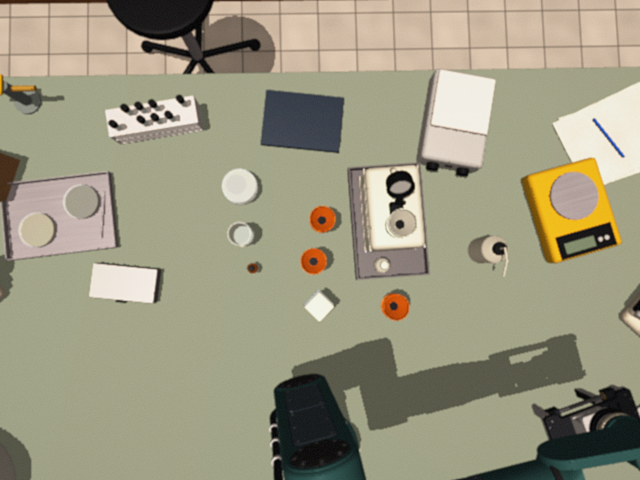

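View pics/side0.png

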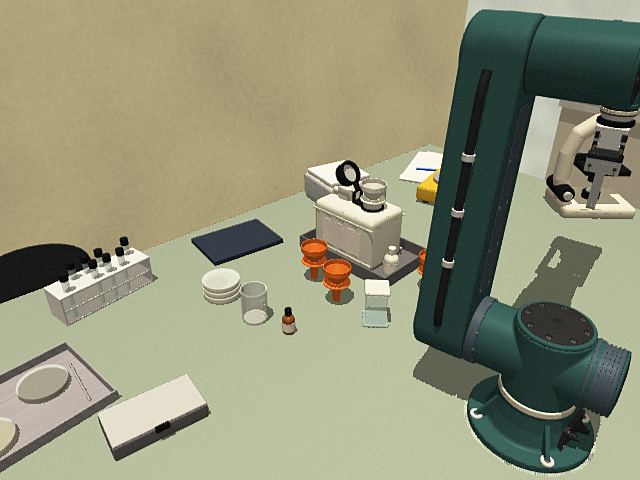

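```bash
sed -i "s/R=c\['rotation'\]/R=R.from_euler('xyz',c['rotation']).as_matrix()/" h.py
python3 - <<'E'
from h import *
for n in('top','side'):
    c=imaging.get_calibration(n); im=cv2.imread(f'pics/{n}0.png')
    d=np.load(f'pics/{n}0.npz'); np.savez(f'pics/{n}0.npz',K=d['K'],p=d['p'],d=d['d'],R=R.from_euler('xyz',c['rotation']).as_matrix())
t=cv2.imread('pics/top0.png'); s=cv2.imread('pics/side0.png')
a=cv2.resize(t[160:280,345:430],None,fx=4.5,fy=4.5); b=cv2.resize(s[150:270,310:410],None,fx=4.0,fy=4.5)
cv2.imwrite('pics/crop0.png',np.hstack([a,b]))
L=tri(('top0',401,222),('side0',373,185)); print('lip',L)
print('beaker rim',tri(('top0',241.5,233),('side0',254,288)))
print('cap',tri(('top0',400,182),('side0',347,174)))
E
```

```text
lip [ 0.5631081  -0.19658209  0.20772264]
beaker rim [0.55782447 0.17919995 0.0772852 ]
cap [ 0.65360974 -0.19700587  0.20875844]
```

View pics/crop0.png

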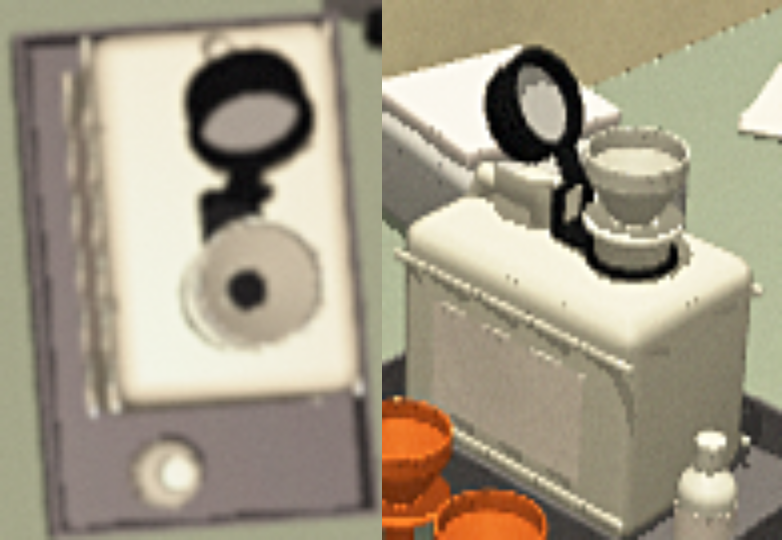

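The crops show the white funnel in the can's mouth at top px (403,223) and side px (374,184), with the black cap open behind it.
- **Could be mistaken for the funnel:** orange funnels at top px (322,219), (314,260) and (396,305). I choose the white one at (403,223).
- **Could be mistaken for the beaker:** petri stack (240,186) and staining jar (320,305). I choose the clear cylinder at (242,234).

```bash
cat >> h.py <<'E'
def go(pos,yaw):
    o=robot.get_obs(); T=R.from_euler('xyz',o['ee_rot']); G=R.from_euler('xyz',[np.pi,0,yaw])
    print('t',round(o['time'],2),'tcp',np.round(o['tool_pos'],4),'rpy',np.round(o['ee_rot'],3),'j6',round(o['joint_positions'][5],2),'w',round(o['width'],4),'F',np.round(o['wrist_force'],1))
    print('shift',np.round(T.inv().apply(np.array(pos)-o['tool_pos']),4),'turn',np.round((T.inv()*G).as_rotvec(),3))
E
python3 - <<'E'
from h import *
print('lip',tri(('top0',403,222.5),('side0',374,183.8)))
c=lambda x,y:plane('top0',345+x/4.5,160+y/4.5,0.035)[:2]
for a,b in (((55,530),(12,40)),((375,510),(330,15))):
    d=c(*b)-c(*a); print(np.arctan2(d[1],d[0]),np.linalg.norm(d))
go([.56,-.198,.34],.065)
E
```

```text
lip [ 0.56216914 -0.20005231  0.21025598]
0.05873373261264 0.2848151845535727
0.05276951233287256 0.28899228830598167
t 0.1 tcp [ 0.1623 -0.525   0.2294] rpy [-3.14 -0.    0.3 ] j6 -0.1 w 0.0942 F [ 0.7 -0.6  0.3]
shift [ 0.4765 -0.1952 -0.1101] turn [-0.002  0.     0.235]
```

>>> drive_tool([
  [0.094,[0.02,-0.01,-0.055],[0,0,0.1]],
  [0.094,[0.06,-0.03,-0.11],[0,0,0.244]],
  [0.094,[0.115,-0.05,-0.11],[0,0,0.244]],
  [0.094,[0.17,-0.075,-0.11],[0,0,0.244]],
  [0.094,[0.225,-0.095,-0.11],[0,0,0.244]],
])

```text
time: 0.72
tool_pos: [0.3505, -0.3667, 0.3404]
ee_rot: [3.141, -0.0, 0.056]
wrist_force: [0.2, -1.1, 0.2]
width: 0.0941
finger_force: 0.0
```

Run:
```python
from h import *
go([.56,-.198,.34],.056)
```

```text
t 0.72 tcp [ 0.3505 -0.3667  0.3404] rpy [ 3.141 -0.     0.056] j6 0.6 w 0.0941 F [ 0.2 -1.1  0.2]
shift [ 0.2186 -0.1568  0.0004] turn [ 0. -0. -0.]
```

>>> drive_tool([
  [0.094,[0.05,-0.035,0],[0,0,0]],
  [0.094,[0.1,-0.07,0],[0,0,0]],
  [0.094,[0.15,-0.105,0],[0,0,0]],
  [0.094,[0.2,-0.14,0],[0,0,0]],
  [0.094,[0.219,-0.157,0],[0,0,0]],
])

```text
time: 1.35
tool_pos: [0.5612, -0.1967, 0.3388]
ee_rot: [-3.14, 0.002, 0.059]
wrist_force: [0.0, 0.0, 0.1]
width: 0.0942
finger_force: 0.0
```

Run:
```python
from h import *
print(imaging.get_calibration('wrist')['position'])
save('wrist','w1'); go([.56,-.198,.34],.056)
print(proj('w1',[.562,-.2,.214]))
```

```text
[ 0.62978338 -0.19282289  0.49250941]
t 1.4 tcp [ 0.5622 -0.1951  0.3386] rpy [-3.138e+00  1.000e-03  6.200e-02] j6 1.08 w 0.0939 F [ 0.8  0.5 -1.3]
shift [-0.0024  0.0027 -0.0014] turn [-0.003  0.001  0.006]
[321.67567093 238.16820761]
```

View pics/w1.png

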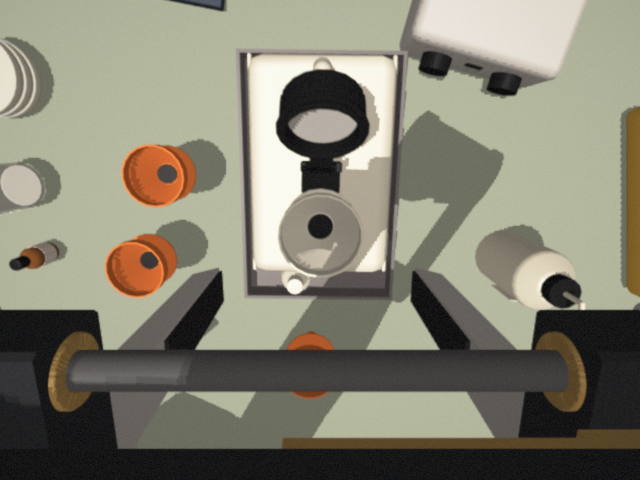

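Wrist view: the funnel lip circle is centred near (320,233) and about 82 px wide. The cap is open at (322,110), with the hinge near (321,170). I expected the funnel at (322,238), so this matches.

Run:
```python
from h import *
print(tri(('w1',320,233),('top0',403,222.5),('side0',374,183.8)), plane('w1',320,233,.214), plane('top0',403,222.5,.214))
a=plane('w1',245,275,.035)[:2];b=plane('w1',237,52,.035)[:2];d=b-a;print(np.arctan2(d[1],d[0]))
a=plane('w1',392,290,.035)[:2];b=plane('w1',406,55,.035)[:2];d=b-a;print(np.arctan2(d[1],d[0]))
print('hinge',plane('w1',321,170,.18))
go([.565,-.198,.2135],.06)
```

```text
[ 0.56320657 -0.19977098  0.2095819 ] [ 0.56591026 -0.19849253  0.214     ] [ 0.56273562 -0.19845874  0.214     ]
0.04929197546015252
0.050992538634026495
hinge [ 0.61040468 -0.19674773  0.18      ]
t 1.4 tcp [ 0.5622 -0.1951  0.3386] rpy [-3.138e+00  1.000e-03  6.200e-02] j6 1.08 w 0.0939 F [ 0.8  0.5 -1.3]
shift [0.0027 0.0035 0.1251] turn [-0.003  0.001  0.002]
```

>>> drive_tool([
  [0.094,[0.0015,0.0035,0.05],[0,0,0.006]],
  [0.094,[0.0015,0.0035,0.1],[0,0,0.006]],
  [0.094,[0.0015,0.0035,0.127],[0,0,0.006]],
  [0.06,[0.0015,0.0035,0.127],[0,0,0.006]],
  [0.055,[0.0015,0.0035,0.127],[0,0,0.006]],
])

```text
time: 2.02
tool_pos: [0.5612, -0.2034, 0.2151]
ee_rot: [3.14, -0.002, 0.049]
wrist_force: [-0.5, -0.5, 0.5]
width: 0.0774
finger_force: 0.0
```

>>> drive_tool([
  [0.05,[0,0,0],[0,0,0]],
  [0.05,[0,0,0],[0,0,0]],
  [0.05,[0,0,0],[0,0,0]],
  [0.05,[0,0,0],[0,0,0]],
])

```text
time: 2.52
tool_pos: [0.5617, -0.2031, 0.2158]
ee_rot: [3.139, -0.004, 0.05]
wrist_force: [0.8, -0.2, 5.8]
width: 0.0647
finger_force: 30.0
```

>>> drive_tool([
  [0.05,[0,0,-0.03],[0,0,0]],
  [0.05,[0,0,-0.06],[0,0,0]],
  [0.05,[0,0,-0.09],[0,0,0]],
  [0.05,[0,0,-0.1],[0,0,0]],
  [0.05,[0,0,-0.1],[0,0,0]],
])

```text
time: 3.15
tool_pos: [0.5611, -0.2028, 0.3135]
ee_rot: [3.141, -0.0, 0.05]
wrist_force: [0.1, -0.6, -1.0]
width: 0.0646
finger_force: 30.0
```

Run:
```python
from h import *
# beaker from top mask-free: rim/base in both; wrist view too
print('bk rim w/top', plane('top0',241.5,233,.08), 'base/side', plane('side0',255,317,.0))
im=save('wrist','w2'); go([.558,.179,.3],.05)
print(proj('w2',[.558,.179,.08]))
```

```text
bk rim w/top [0.55747521 0.17864198 0.08      ] base/side [0.55690127 0.18278557 0.        ]
t 3.2 tcp [ 0.5608 -0.2026  0.3123] rpy [-3.141e+00  1.000e-03  5.000e-02] j6 1.08 w 0.0645 F [-0.3 -0.2 -1.4]
shift [ 0.0163 -0.3813  0.0125] turn [-0.001  0.001 -0.   ]
[-56.46247544 198.5866953 ]
```

View pics/w2.png

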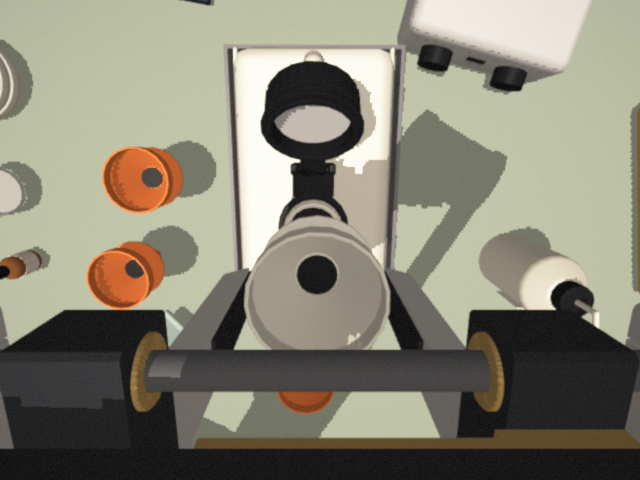

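The funnel is held upright in the jaws with its lip at (317,285), clear of the mouth. The beaker is entering at the left edge (10,190). I'll move over to it and look again from a little short of it.

>>> drive_tool([
  [0.05,[-0.01,-0.06,0],[0,0,0]],
  [0.05,[-0.02,-0.12,0],[0,0,0]],
  [0.05,[-0.03,-0.18,0],[0,0,0]],
  [0.05,[-0.04,-0.24,0],[0,0,0]],
  [0.05,[-0.05,-0.3,0],[0,0,0]],
])

```text
time: 3.82
tool_pos: [0.4948, 0.0962, 0.3113]
ee_rot: [3.142, 0.003, 0.05]
wrist_force: [1.0, 1.3, -1.3]
width: 0.0648
finger_force: 30.0
```

>>> drive_tool([
  [0.05,[-0.01,-0.05,0],[0,0,0]],
  [0.05,[-0.01,-0.081,0],[0,0,0]],
  [0.05,[-0.01,-0.081,0],[0,0,0]],
  [0.05,[-0.01,-0.081,0],[0,0,0]],
])

```text
time: 4.32
tool_pos: [0.4818, 0.1742, 0.3121]
ee_rot: [3.14, 0.002, 0.049]
wrist_force: [0.1, -0.1, -1.3]
width: 0.0645
finger_force: 30.0
```

Run:
```python
from h import *
im=save('wrist','w3'); go([.5575,.179,.22],.05)
print(proj('w3',[.5575,.179,.08]),proj('w3',[.5575,.179,.0]))
```

```text
t 4.38 tcp [0.482  0.1738 0.3124] rpy [3.141e+00 2.000e-03 4.900e-02] j6 1.76 w 0.0644 F [ 0.8 -0.7 -0.6]
shift [ 0.0758 -0.0016  0.0923] turn [ 0.001  0.002 -0.001]
[315.65796363 137.5520015 ] [315.80401736 138.83209745]
```

View pics/w3.png

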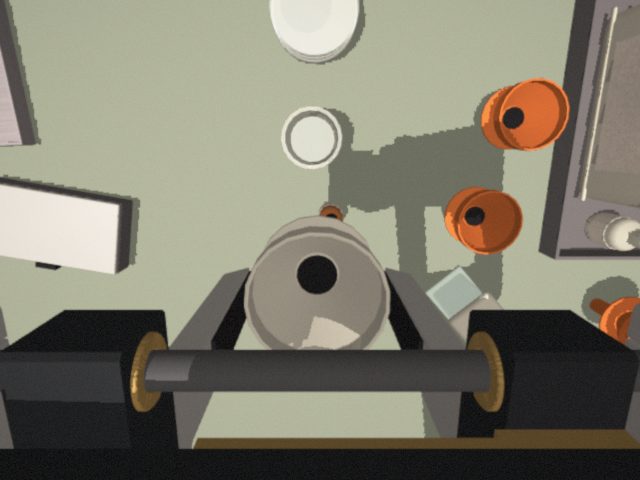

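Wrist view: the beaker's rim circle is centred at (311.5,137.5) and 61 px wide. The petri stack is at (315,15) and the oil bottle's tip at (331,213). The funnel's stem hole is at (317,274).

Run:
```python
from h import *
b=plane('w3',311.5,137.5,.08);print('beaker',b,'tri',tri(('w3',311.5,137.5),('top0',241.5,233),('side0',254,288)))
s=plane('w3',317,274,.272);print('stem',s); go([.482+b[0]-s[0],.1738+b[1]-s[1],.2],.05)
```

```text
beaker [0.55734502 0.18307241 0.08      ] tri [0.55735892 0.18068789 0.07791381]
stem [0.48333584 0.17419515 0.272     ]
t 4.38 tcp [0.482  0.1738 0.3124] rpy [3.141e+00 2.000e-03 4.900e-02] j6 1.76 w 0.0644 F [ 0.8 -0.7 -0.6]
shift [ 0.0745 -0.0053  0.1123] turn [ 0.001  0.002 -0.001]
```

>>> drive_tool([
  [0.05,[0.05,-0.005,0],[0,0,0]],
  [0.05,[0.074,-0.006,0.02],[0,0,0]],
  [0.05,[0.074,-0.006,0.07],[0,0,0]],
  [0.05,[0.074,-0.006,0.12],[0,0,0]],
  [0.05,[0.074,-0.006,0.12],[0,0,0]],
])

```text
time: 5.0
tool_pos: [0.5527, 0.1823, 0.1872]
ee_rot: [3.139, 0.013, 0.048]
wrist_force: [0.2, 0.6, 0.3]
width: 0.0641
finger_force: 30.0
```

>>> drive_tool([
  [0.05,[0,0,0.03],[0,0,0]],
  [0.05,[0,0,0.055],[0,0,0]],
  [0.05,[0,0,0.062],[0,0,0]],
  [0.05,[0,0,0.065],[0,0,0]],
  [0.05,[0,0,0.065],[0,0,0]],
])

```text
time: 5.62
tool_pos: [0.5567, 0.1845, 0.1303]
ee_rot: [-3.141, -0.003, 0.05]
wrist_force: [-0.1, -0.4, -0.9]
width: 0.0643
finger_force: 30.0
```

>>> drive_tool([
  [0.05,[0,0,0.001],[0,0,0]],
  [0.05,[0,0,0.002],[0,0,0]],
  [0.05,[0,0,0.002],[0,0,0]],
])

```text
time: 6.0
tool_pos: [0.5556, 0.1845, 0.1265]
ee_rot: [3.142, -0.0, 0.05]
wrist_force: [0.2, -0.3, 0.4]
width: 0.0642
finger_force: 30.0
```

>>> drive_tool([
  [0.05,[0,0,0.001],[0,0,0]],
  [0.05,[0,0,0.002],[0,0,0]],
  [0.05,[0,0,0.002],[0,0,0]],
])

```text
time: 6.38
tool_pos: [0.5561, 0.1845, 0.1259]
ee_rot: [3.141, -0.002, 0.05]
wrist_force: [-0.8, -0.4, 4.8]
width: 0.0642
finger_force: 30.0
```

Force on the rim is rising, so the funnel has seated. I'll release and rise.

>>> drive_tool([
  [0.07,[0,0,0],[0,0,0]],
  [0.08,[0,0,0],[0,0,0]],
  [0.09,[0,0,0],[0,0,0]],
  [0.092,[0,0,0],[0,0,0]],
  [0.092,[0,0,0],[0,0,0]],
])

```text
time: 7.0
tool_pos: [0.5556, 0.1845, 0.1243]
ee_rot: [3.141, 0.0, 0.05]
wrist_force: [-0.3, -0.3, 0.1]
width: 0.0918
finger_force: 0.0
```

>>> drive_tool([
  [0.092,[0,0,-0.03],[0,0,0]],
  [0.092,[0,0,-0.08],[0,0,0]],
  [0.06,[0,0,-0.14],[0,0,0]],
  [0.02,[0,0,-0.19],[0,0,0]],
  [0.0,[0,0,-0.22],[0,0,0]],
])

```text
time: 7.62
tool_pos: [0.556, 0.1846, 0.3483]
ee_rot: [-3.141, -0.005, 0.05]
wrist_force: [-0.1, -0.1, 0.4]
width: 0.0653
finger_force: 0.0
```

Run:
```python
from h import *
save('side','side2'); save('wrist','w4'); save('top','top2')
s=cv2.imread('pics/side2.png')[220:340,200:360]; w=cv2.imread('pics/w4.png')[100:340,200:440]
cv2.imwrite('pics/crop2.png',np.hstack([cv2.resize(s,(480,360)),cv2.resize(w,(320,360))]))
go([.57+.11,-.198+.006,.35],.05)
print(proj('w4',[.5573,.182,.124]))
```

```text
t 7.78 tcp [0.5562 0.1847 0.3463] rpy [-3.141 -0.004  0.05 ] j6 1.74 w 0.0533 F [ 0.9  0.1 -0.4]
shift [ 0.1049  0.3824 -0.0035] turn [-0.001 -0.004 -0.   ]
[320.12657698 217.18614258]
```

View pics/crop2.png

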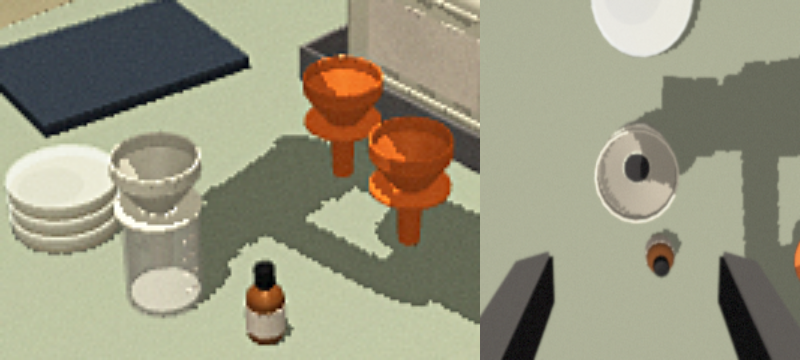

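Crop: the funnel stands upright in the beaker with its flange on the rim. Its lip is centred around w4 px (319,216), where I predicted (320,217). Next is the mouth and cap.

>>> drive_tool([
  [0.0,[-0.015,0.06,0],[0,0,0]],
  [0.0,[-0.03,0.12,0],[0,0,0]],
  [0.0,[-0.045,0.18,0],[0,0,0]],
  [0.0,[-0.06,0.24,0],[0,0,0]],
  [0.0,[-0.075,0.3,0],[0,0,0]],
])

```text
time: 8.4
tool_pos: [0.4944, -0.1204, 0.3414]
ee_rot: [-3.14, 0.004, 0.05]
wrist_force: [0.7, 0.0, 0.7]
width: 0.0038
finger_force: 0.0
```

>>> drive_tool([
  [0.0,[0,0.06,0],[0,0,0]],
  [0.0,[0,0.082,0],[0,0,0]],
  [0.0,[0,0.082,0],[0,0,0]],
  [0.0,[0,0.082,0],[0,0,0]],
])

```text
time: 8.9
tool_pos: [0.4999, -0.1992, 0.3439]
ee_rot: [-3.14, 0.001, 0.052]
wrist_force: [-0.3, 0.8, -0.8]
width: 0.0004
finger_force: 0.0
```

Run:
```python
from h import *
save('wrist','w5'); go([.68,-.192,.35],.05)
i=cv2.imread('pics/w5.png'); cv2.imwrite('pics/w5c.png',cv2.resize(i[40:340,180:480],(600,600)))
```

```text
t 8.95 tcp [ 0.5    -0.199   0.3443] rpy [-3.141  0.     0.052] j6 1.03 w 0.0001 F [-1.1  0.2 -0.2]
shift [ 0.1801  0.0024 -0.0057] turn [-0.001  0.     0.002]
```

View pics/w5c.png

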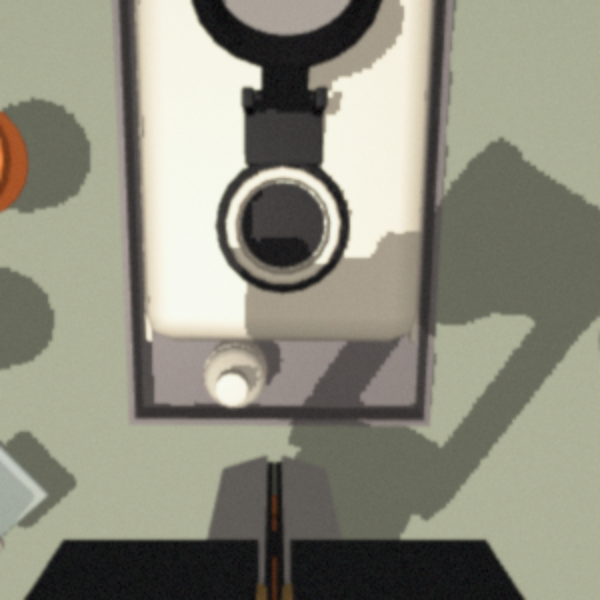

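Crop: the open mouth is centred at crop (285,224), which is full px (322.7,152.2). The hinge lugs are at crop (285,98), which is full px (322.5,89).

Run:
```python
from h import *
m=plane('w5',322.7,152.2,.17); h=plane('w5',322.5,89,.178); print(m,h,np.linalg.norm((h-m)[:2]),np.arctan2(*(h-m)[1::-1]))
l=plane('w5',180+243/2,152.2,.17)-plane('w5',180+328/2,152.2,.17);print('inner dia',np.linalg.norm(l))
print('tri mouth/w2?', plane('top0',322,0,.17)[:0])
for s,z in((90,.2),(100,.25),(130,.25)): print(s,m[:2]+s/1e3*np.array([np.cos(.051),np.sin(.051)]))
u=np.array([np.cos(.051),np.sin(.051)])
# pose of mouth check in top2
print(proj('top2',m),proj('side2',m))
t=cv2.imread('pics/top2.png')[160:270,360:440]; s=cv2.imread('pics/side2.png')[140:240,310:420]
cv2.imwrite('pics/c3.png',np.hstack([cv2.resize(t,(400,550)),cv2.resize(s,(400,550))]))
```

```text
[ 0.5631813  -0.20041397  0.17      ] [ 0.61187827 -0.19741805  0.178     ] 0.0487890386416647 0.06144439588666612
inner dia 0.035691062423029385
tri mouth/w2? []
90 [ 0.65306428 -0.19582596]
100 [ 0.66305128 -0.19531618]
130 [ 0.69301227 -0.19378685]
[400.11186084 224.05821967] [372.37615477 198.3101531 ]
```

View pics/c3.png

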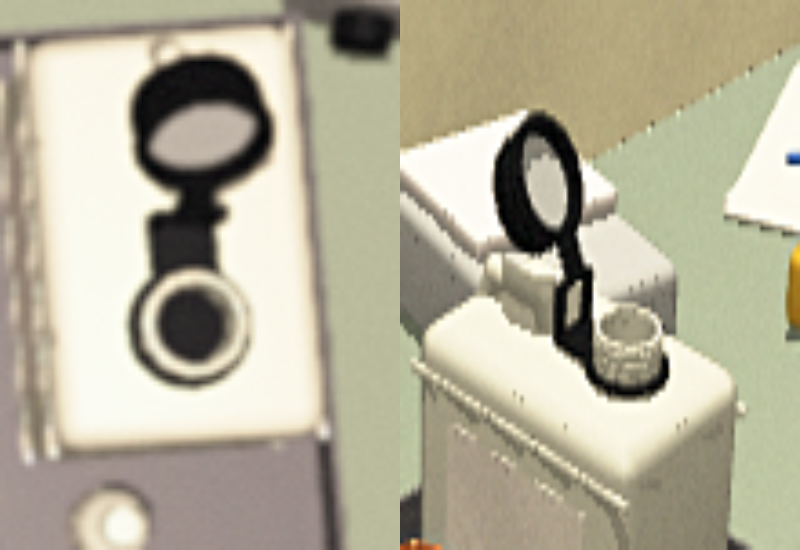

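The three views agree on the mouth at about (0.563, -0.2, 0.17), with the hinge 49 mm behind it. I'll go behind the cap with closed fingers and push it over.

>>> drive_tool([
  [0.0,[0.06,0.001,0],[0,0,0]],
  [0.0,[0.12,0.002,0],[0,0,0]],
  [0.0,[0.18,0.003,0],[0,0,0]],
  [0.0,[0.212,0.003,0],[0,0,0]],
  [0.0,[0.212,0.003,0],[0,0,0]],
])

```text
time: 9.57
tool_pos: [0.7138, -0.1905, 0.3404]
ee_rot: [-3.139, 0.004, 0.054]
wrist_force: [-0.5, 0.2, -1.1]
width: 0.0004
finger_force: 0.0
```

>>> drive_tool([
  [0.0,[0,0,0.04],[0,0,0]],
  [0.0,[0,0,0.08],[0,0,0]],
  [0.0,[0,0,0.11],[0,0,0]],
  [0.0,[0,0,0.118],[0,0,0]],
  [0.0,[0,0,0.118],[0,0,0]],
])

```text
time: 10.2
tool_pos: [0.7111, -0.1927, 0.228]
ee_rot: [3.141, -0.001, 0.05]
wrist_force: [-0.2, -0.6, 0.2]
width: 0.0009
finger_force: 0.0
```

Run:
```python
from h import *
go([.613+.095,-.1918,.225],.051)
```

```text
t 10.2 tcp [ 0.7111 -0.1927  0.228 ] rpy [ 3.141e+00 -1.000e-03  5.000e-02] j6 1.18 w 0.0009 F [-0.2 -0.6  0.2]
shift [-0.0031 -0.001   0.003 ] turn [ 0.001 -0.001 -0.001]
```

>>> drive_tool([
  [0.0,[-0.015,-0.001,0],[0,0,0]],
  [0.0,[-0.03,-0.001,-0.004],[0,0,0]],
  [0.0,[-0.045,-0.001,-0.01],[0,0,0]],
  [0.0,[-0.058,-0.001,-0.016],[0,0,0]],
  [0.0,[-0.067,-0.001,-0.02],[0,0,0]],
])

```text
time: 10.82
tool_pos: [0.6447, -0.1957, 0.2495]
ee_rot: [3.14, -0.004, 0.05]
wrist_force: [1.9, 0.3, 1.6]
width: 0.0003
finger_force: 0.8
```

>>> drive_tool([
  [0.0,[-0.01,0,-0.004],[0,0,0]],
  [0.0,[-0.02,0,-0.006],[0,0,0]],
  [0.0,[-0.03,0,-0.005],[0,0,0]],
  [0.0,[-0.04,0,-0.002],[0,0,0]],
  [0.0,[-0.04,0,-0.002],[0,0,0]],
])

```text
time: 11.45
tool_pos: [0.6032, -0.1976, 0.2472]
ee_rot: [-3.141, 0.003, 0.049]
wrist_force: [0.1, -0.1, 0.9]
width: 0.0004
finger_force: 0.4
```

Run:
```python
from h import *
go([.613-.024,-.198,.242],.051)
save('side','side3'); s=cv2.imread('pics/side3.png')[120:260,300:420]; cv2.imwrite('pics/c4.png',cv2.resize(s,None,fx=4,fy=4))
```

```text
t 11.45 tcp [ 0.6032 -0.1976  0.2472] rpy [-3.141e+00  3.000e-03  4.900e-02] j6 1.12 w 0.0004 F [ 0.1 -0.1  0.9]
shift [-0.0142 -0.0003  0.0053] turn [-0.001  0.003 -0.002]
```

View pics/c4.png

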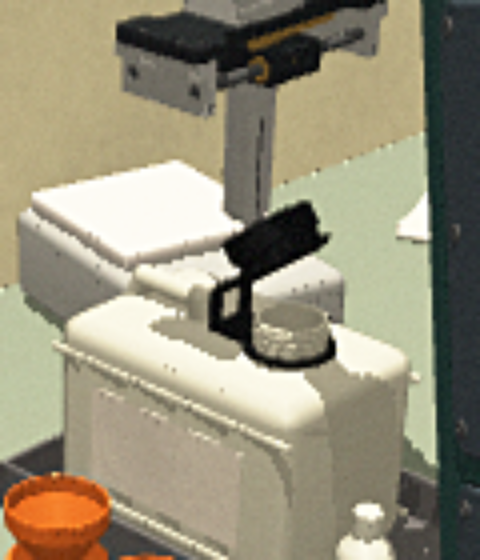

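Crop: the closed fingers have pushed the cap past vertical. It now tilts about 35–40° above the mouth, around crop (275,235). I'll follow the arc down.

>>> drive_tool([
  [0.0,[-0.008,0,0.002],[0,0,0]],
  [0.0,[-0.015,0,0.006],[0,0,0]],
  [0.0,[-0.022,0,0.012],[0,0,0]],
  [0.0,[-0.028,0,0.018],[0,0,0]],
  [0.0,[-0.033,0,0.02],[0,0,0]],
])

```text
time: 12.12
tool_pos: [0.5709, -0.1991, 0.2276]
ee_rot: [-3.141, 0.001, 0.05]
wrist_force: [0.5, -0.0, 0.2]
width: 0.0003
finger_force: 0.4
```

>>> drive_tool([
  [0.0,[-0.015,0,0],[0,0,0]],
  [0.0,[-0.025,0,0],[0,0,0]],
  [0.0,[-0.025,0,0.001],[0,0,0]],
  [0.0,[-0.025,0,0.002],[0,0,0]],
  [0.0,[-0.025,0,0.002],[0,0,0]],
])

```text
time: 12.75
tool_pos: [0.5468, -0.2005, 0.2264]
ee_rot: [3.141, 0.0, 0.05]
wrist_force: [-0.4, -0.2, 0.5]
width: 0.0004
finger_force: 0.5
```

>>> drive_tool([
  [0.0,[0,0,0.001],[0,0,0]],
  [0.0,[0,0,0.002],[0,0,0]],
  [0.0,[0,0,0.002],[0,0,0]],
])

```text
time: 13.12
tool_pos: [0.547, -0.2005, 0.2257]
ee_rot: [3.141, -0.001, 0.05]
wrist_force: [-1.2, 0.6, 4.4]
width: 0.001
finger_force: 2.4
```

>>> drive_tool([
  [0.0,[0,0,0.001],[0,0,0]],
  [0.0,[0,0,0.002],[0,0,0]],
  [0.0,[0,0,0.002],[0,0,0]],
])

```text
time: 13.5
tool_pos: [0.547, -0.2006, 0.2253]
ee_rot: [3.14, -0.002, 0.05]
wrist_force: [-3.6, 0.8, 9.9]
width: 0.0005
finger_force: 4.8
```

The cap is pressed down: 10 N at tip height 0.200, where 0.201 was expected. Back off to measure its centre.

>>> drive_tool([
  [0.03,[0,0,-0.03],[0,0,0]],
  [0.06,[-0.015,0,-0.08],[0,0,0]],
  [0.094,[-0.04,0,-0.12],[0,0,0]],
  [0.094,[-0.05,0,-0.12],[0,0,0]],
  [0.094,[-0.05,0,-0.12],[0,0,0]],
])

```text
time: 14.12
tool_pos: [0.4966, -0.2028, 0.3414]
ee_rot: [-3.141, 0.001, 0.049]
wrist_force: [0.4, -0.7, -0.4]
width: 0.0473
finger_force: 0.0
```

```bash
cat >> h.py <<'E'
def cap(f,z,r0):
    i=cv2.imread(f'pics/{f}.png',0); g=proj(f,[.563,-.199,z]); u,v=np.round(g).astype(int)
    c=cv2.HoughCircles(cv2.GaussianBlur(i[v-80:v+80,u-80:u+80],(5,5),1),cv2.HOUGH_GRADIENT,1,30,param1=80,param2=12,minRadius=int(r0*.85),maxRadius=int(r0*1.15))
    c=c[0][:4] if c is not None else []
    for q in c: print(f,'circle',q[:2]+[u-80,v-80],q[2],plane(f,q[0]+u-80,q[1]+v-80,z))
    m=(i<70).astype(np.uint8); n,l,s,ce=cv2.connectedComponentsWithStats(m); k=l[v,u]; print('blob',k,s[k],ce[k])
E
python3 - <<'E'
from h import *
save('wrist','w6'); save('top','top6'); go([.563,-.199,.34],.05)
for f in('w6','top6'):
    a=proj(f,[.563,-.199,.201]);b=proj(f,[.563,-.169,.201]); r=np.linalg.norm(a-b); print(f,a,r); cap(f,.201,r)
E
```

```text
t 14.22 tcp [ 0.4968 -0.2026  0.3398] rpy [-3.139e+00  3.000e-03  5.000e-02] j6 1.03 w 0.0551 F [ 0.1  0.3 -0.2]
shift [ 0.0663 -0.0003 -0.0004] turn [-0.002  0.003 -0.   ]
w6 [316.46779705 148.43554182] 39.927449146237976
w6 circle [316.5 147.5] 39.6 [ 0.56368501 -0.19898999  0.201     ]
blob 5 [ 278   79   79  110 6049] [317.14680112 137.64440403]
top6 [402.10382205 222.91537495] 13.270839647318503
top6 circle [453.5 205.5] 14.4 [ 0.59993092 -0.31717274  0.201     ]
top6 circle [399.5 224.5] 14.4 [ 0.55955271 -0.19298858  0.201     ]
top6 circle [329.5 218.5] 12.1 [ 0.57659708 -0.03569703  0.201     ]
blob 86 [  214   191   324   289 17747] [373.31920888 355.53682313]
```

The cap is at (0.5637, -0.199), with a radius that fits z = 0.201. Wind the wrist back 2.1 rad over it before grasping.

>>> drive_tool([
  [0.094,[0.03,0,0],[0,0,-0.18]],
  [0.094,[0.067,0,0],[0,0,-0.36]],
  [0.094,[0.067,0,0],[0,0,-0.54]],
  [0.094,[0.067,0,0],[0,0,-0.72]],
  [0.094,[0.067,0,0],[0,0,-0.9]],
])

```text
time: 14.85
tool_pos: [0.5643, -0.1992, 0.3394]
ee_rot: [-3.137, 0.001, 0.956]
wrist_force: [-0.5, 0.4, 0.6]
width: 0.0944
finger_force: 0.0
```

>>> drive_tool([
  [0.094,[0,0,0.02],[0,0,-0.18]],
  [0.094,[0,0,0.04],[0,0,-0.36]],
  [0.094,[0,0,0.05],[0,0,-0.54]],
  [0.094,[0,0,0.06],[0,0,-0.72]],
  [0.094,[0,0,0.06],[0,0,-0.9]],
])

```text
time: 15.48
tool_pos: [0.5634, -0.1989, 0.2782]
ee_rot: [-3.137, -0.005, 1.856]
wrist_force: [-0.4, -0.5, 1.0]
width: 0.0938
finger_force: 0.0
```

>>> drive_tool([
  [0.094,[0,0,0.01],[0,0,-0.18]],
  [0.094,[0,0,0.01],[0,0,-0.36]],
  [0.094,[0,0,0.01],[0,0,-0.5]],
  [0.094,[0,0,0.01],[0,0,-0.5]],
  [0.094,[0,0,0.01],[0,0,-0.5]],
])

```text
time: 16.1
tool_pos: [0.5638, -0.1993, 0.2711]
ee_rot: [-3.141, -0.002, 2.348]
wrist_force: [0.4, 0.7, 0.7]
width: 0.0941
finger_force: 0.0
```

Run:
```python
from h import *
o=robot.get_obs(); go([.5637,-.199,.209],o['ee_rot'][2])
```

```text
t 16.1 tcp [ 0.5638 -0.1993  0.2711] rpy [-3.141e+00 -2.000e-03  2.348e+00] j6 -1.21 w 0.0941 F [0.4 0.7 0.7]
shift [0.0002 0.0002 0.0621] turn [-0.001 -0.002  0.   ]
```

>>> drive_tool([
  [0.094,[0,0,0.03],[0,0,0]],
  [0.094,[0,0,0.055],[0,0,0]],
  [0.094,[0,0,0.06],[0,0,0]],
  [0.065,[0,0,0.06],[0,0,0]],
  [0.05,[0,0,0.06],[0,0,0]],
])

```text
time: 16.73
tool_pos: [0.5644, -0.1998, 0.2141]
ee_rot: [3.141, 0.003, 2.35]
wrist_force: [-0.1, 0.0, 0.3]
width: 0.0774
finger_force: 0.0
```

>>> drive_tool([
  [0.05,[0,0,0],[0,0,0]],
  [0.05,[0,0,0],[0,0,0]],
  [0.05,[0,0,0],[0,0,0]],
  [0.05,[0,0,0],[0,0,0]],
])

```text
time: 17.23
tool_pos: [0.5634, -0.2003, 0.2133]
ee_rot: [-3.14, 0.001, 2.349]
wrist_force: [-3.7, -2.4, 4.8]
width: 0.0591
finger_force: 30.0
```

>>> drive_tool([
  [0.05,[0,0,0.0003],[0,0,0.17]],
  [0.05,[0,0,0.0007],[0,0,0.34]],
  [0.05,[0,0,0.001],[0,0,0.51]],
  [0.05,[0,0,0.0015],[0,0,0.68]],
  [0.05,[0,0,0.0018],[0,0,0.85]],
])

```text
time: 17.85
tool_pos: [0.5622, -0.2006, 0.2114]
ee_rot: [-3.139, 0.002, 1.493]
wrist_force: [-6.5, -3.2, 5.6]
width: 0.0595
finger_force: 30.0
```

Run:
```python
from h import *
o=robot.get_obs(); go([.5637,-.199,.209],o['ee_rot'][2]); print(o['wrist_torque'],o['finger_force'])
```

```text
t 17.85 tcp [ 0.5622 -0.2006  0.2114] rpy [-3.139e+00  2.000e-03  1.493e+00] j6 -0.36 w 0.0595 F [-6.5 -3.2  5.6]
shift [0.0017 0.0014 0.0024] turn [-0.003  0.002 -0.   ]
[-0.65635453  1.29891714  0.18915942] 29.99719262123108
```

>>> drive_tool([
  [0.05,[-0.0005,-0.001,0.0003],[0,0,0.17]],
  [0.05,[-0.0005,-0.001,0.0007],[0,0,0.34]],
  [0.05,[-0.0005,-0.001,0.001],[0,0,0.51]],
  [0.05,[-0.0005,-0.001,0.0015],[0,0,0.68]],
  [0.05,[-0.0005,-0.001,0.0018],[0,0,0.85]],
])

```text
time: 18.48
tool_pos: [0.5611, -0.2001, 0.2095]
ee_rot: [-3.14, 0.003, 0.644]
wrist_force: [-7.4, -1.8, 6.7]
width: 0.0594
finger_force: 30.0
```

>>> drive_tool([
  [0.05,[0,0,0.0003],[0,0,0.17]],
  [0.05,[0,0,0.0007],[0,0,0.34]],
  [0.05,[0,0,0.001],[0,0,0.51]],
  [0.05,[0,0,0.0015],[0,0,0.68]],
  [0.05,[0,0,0.0018],[0,0,0.85]],
])

```text
time: 19.1
tool_pos: [0.5608, -0.1991, 0.2076]
ee_rot: [-3.141, 0.005, -0.205]
wrist_force: [-7.5, 1.8, 6.1]
width: 0.0592
finger_force: 30.0
```

Run:
```python
from h import *
o=robot.get_obs(); go([.5637,-.199,.209],o['ee_rot'][2]); print(o['wrist_torque'],o['finger_force'])
```

```text
t 19.1 tcp [ 0.5608 -0.1991  0.2076] rpy [-3.141  0.005 -0.205] j6 1.34 w 0.0592 F [-7.5  1.8  6.1]
shift [ 0.0028 -0.0007 -0.0014] turn [-0.001  0.005 -0.   ]
[0.21778378 1.51033081 0.21714685] 29.99651849269867
```

>>> drive_tool([
  [0.05,[0,0,0.0003],[0,0,0.17]],
  [0.05,[0,0,0.0007],[0,0,0.34]],
  [0.05,[0,0,0.001],[0,0,0.5]],
  [0.05,[0,0,0.0012],[0,0,0.58]],
  [0.05,[0,0,0.0012],[0,0,0.6]],
])

```text
time: 19.73
tool_pos: [0.5612, -0.1978, 0.2064]
ee_rot: [3.142, 0.006, -0.797]
wrist_force: [-7.1, 2.6, 6.7]
width: 0.0591
finger_force: 30.0
```

Run:
```python
from h import *
o=robot.get_obs(); go([.5637,-.199,.209],o['ee_rot'][2]); print(o['wrist_torque'],o['finger_force'])
```

```text
t 19.73 tcp [ 0.5612 -0.1978  0.2064] rpy [ 3.142  0.006 -0.797] j6 1.93 w 0.0591 F [-7.1  2.6  6.7]
shift [ 0.0026 -0.001  -0.0027] turn [0.    0.006 0.   ]
[0.64380511 1.40913292 1.10520865] 30.002095699310303
```

Torque is up to 1.1 N m at 3.15 rad turned, so the gasket is at its stop. One small extra nip to confirm.

>>> drive_tool([
  [0.05,[0,0,0],[0,0,0.03]],
  [0.05,[0,0,0],[0,0,0.06]],
  [0.05,[0,0,0],[0,0,0.06]],
])

```text
time: 20.1
tool_pos: [0.5622, -0.1989, 0.2065]
ee_rot: [-3.141, 0.002, -0.858]
wrist_force: [-5.7, 1.8, 6.2]
width: 0.0593
finger_force: 30.0
```

Run:
```python
from h import *
o=robot.get_obs(); go([.5637,-.199,.209],o['ee_rot'][2]); print(o['wrist_torque'],o['finger_force'])
```

```text
t 20.1 tcp [ 0.5622 -0.1989  0.2065] rpy [-3.141e+00  2.000e-03 -8.580e-01] j6 1.99 w 0.0593 F [-5.7  1.8  6.2]
shift [ 0.001  -0.001  -0.0025] turn [-0.     0.002 -0.   ]
[0.30656238 1.04900334 1.04033028] 30.00148504972458
```

>>> drive_tool([
  [0.09,[0,0,0],[0,0,0]],
  [0.09,[0,0,0],[0,0,0]],
  [0.09,[0,0,0],[0,0,0]],
  [0.09,[0,0,-0.006],[0,0,-0.15]],
  [0.09,[0,0,-0.006],[0,0,-0.33]],
])

```text
time: 20.72
tool_pos: [0.5632, -0.2, 0.2121]
ee_rot: [-3.141, -0.001, -0.525]
wrist_force: [-0.7, 0.7, -0.1]
width: 0.0901
finger_force: 0.0
```

>>> drive_tool([
  [0.09,[0,0,0],[0,0,-0.17]],
  [0.09,[0,0,0.003],[0,0,-0.34]],
  [0.07,[0,0,0.006],[0,0,-0.34]],
  [0.05,[0,0,0.006],[0,0,-0.34]],
  [0.05,[0,0,0.006],[0,0,-0.34]],
])

```text
time: 21.35
tool_pos: [0.5628, -0.2, 0.2059]
ee_rot: [3.142, -0.0, -0.192]
wrist_force: [-0.3, 0.1, -1.0]
width: 0.0637
finger_force: 0.0
```

>>> drive_tool([
  [0.05,[0,0,0],[0,0,0]],
  [0.05,[0,0,0],[0,0,0]],
  [0.05,[0,0,0],[0,0,0]],
  [0.05,[0,0,0],[0,0,0.03]],
  [0.05,[0,0,0],[0,0,0.03]],
])

```text
time: 21.98
tool_pos: [0.5628, -0.1994, 0.2059]
ee_rot: [-3.141, 0.0, -0.219]
wrist_force: [0.1, 3.3, 0.3]
width: 0.0595
finger_force: 30.0
```

Run:
```python
from h import *
o=robot.get_obs(); go([.5637,-.199,.209],o['ee_rot'][2]); print(o['wrist_torque'],o['finger_force'])
```

```text
t 21.98 tcp [ 0.5628 -0.1994  0.2059] rpy [-3.141  0.    -0.219] j6 1.35 w 0.0595 F [0.1 3.3 0.3]
shift [ 0.0008 -0.0006 -0.0031] turn [-0.001  0.    -0.   ]
[ 0.54901855 -0.01264995  0.43374286] 30.00013142824173
```

>>> drive_tool([
  [0.05,[0,0,0],[0,0,0.02]],
  [0.05,[0,0,0],[0,0,0.03]],
  [0.05,[0,0,0],[0,0,0.03]],
])

```text
time: 22.35
tool_pos: [0.5628, -0.1992, 0.2059]
ee_rot: [-3.14, 0.0, -0.249]
wrist_force: [-0.6, 4.8, 1.1]
width: 0.0589
finger_force: 30.0
```

```bash
cat > q.py <<'E'
from h import *
o=robot.get_obs(); print(np.round(o['ee_rot'],4),o['wrist_torque'],o['finger_force'],o['joint_positions'][5])
E
python3 q.py
```

```text
[-3.1404e+00  4.0000e-04 -2.4900e-01] [1.04176749 0.04043466 0.94197224] 30.00094324350357 1.3841366408156424
```

>>> drive_tool([
  [0.05,[0,0,0],[0,0,0.04]],
  [0.05,[0,0,0],[0,0,0.08]],
  [0.05,[0,0,0],[0,0,0.08]],
])

```text
time: 22.72
tool_pos: [0.5613, -0.1987, 0.2057]
ee_rot: [-3.14, 0.005, -0.329]
wrist_force: [-4.9, 5.8, 2.3]
width: 0.0595
finger_force: 30.0
```

```bash
python3 q.py
```

```text
[-3.1405  0.0047 -0.3286] [1.30492887 0.86600614 1.14193886] 30.00225841999054 1.4637432008188738
```

A fresh grip saturates at about 1.1 N m within 0.06 rad, so the cap is hard on its stop. Release and withdraw.

>>> drive_tool([
  [0.09,[0,0,0],[0,0,0]],
  [0.094,[0,0,0],[0,0,0]],
  [0.094,[0,0,0],[0,0,0]],
  [0.094,[0,0,-0.03],[0,0,0]],
  [0.094,[0,0,-0.08],[0,0,0]],
])

```text
time: 23.35
tool_pos: [0.5619, -0.2001, 0.284]
ee_rot: [3.141, 0.005, -0.331]
wrist_force: [0.2, -1.0, -0.3]
width: 0.0941
finger_force: 0.0
```

>>> drive_tool([
  [0.094,[-0.03,0,-0.05],[0,0,-0.12]],
  [0.094,[-0.07,0.02,-0.05],[0,0,-0.24]],
  [0.094,[-0.07,0.02,-0.05],[0,0,-0.24]],
  [0.094,[-0.07,0.02,-0.05],[0,0,-0.24]],
])

```text
time: 23.85
tool_pos: [0.4903, -0.1965, 0.3355]
ee_rot: [3.141, -0.0, -0.092]
wrist_force: [0.8, 0.5, 0.7]
width: 0.0942
finger_force: 0.0
```

Run:
```python
from h import *
save('wrist','w7'); save('top','top7'); save('side','side7'); go([.563,-.199,.34],.05)
a=proj('w7',[.563,-.199,.194]);r=np.linalg.norm(a-proj('w7',[.563,-.169,.194])); print(a,r); cap('w7',.194,r)
# beaker/funnel region unchanged since placing; can region vs earlier
s2,s7=[cv2.imread(f'pics/side{k}.png').astype(int)[225:335,235:275] for k in(2,7)]; print('funnel side diff',np.abs(s2-s7).mean())
t2,t7=[cv2.imread(f'pics/top{k}.png').astype(int)[215:250,222:262] for k in('0','7')]; 
g=cv2.imread('pics/top7.png',0)[205:260,215:270]
c=cv2.HoughCircles(g,cv2.HOUGH_GRADIENT,1,20,param1=80,param2=12,minRadius=11,maxRadius=17); print('funnel top',c[0][:2] if c is not None else c, proj('top7',[.5573,.1822,.124])-[215,205])
```

```text
t 24.0 tcp [ 0.4907 -0.1962  0.3349] rpy [-3.141e+00  1.000e-03 -9.000e-02] j6 1.17 w 0.094 F [-0.2 -0.5  0.9]
shift [ 0.0722 -0.0038 -0.0052] turn [-0.001  0.001 -0.14 ]
[311.57614137 140.12664172] 39.82057760868223
w7 circle [316.5 138.5] 44.4 [ 0.56384136 -0.20279347  0.194     ]
blob 2 [ 273   67   80  115 6312] [311.01853612 129.36185044]
funnel side diff 14.592727272727272
funnel top [[19.5 27.5 14.1]] [22.37831758 26.79945232]
```

Run:
```python
from h import *
def hc(f,x,y,w,r):
    g=cv2.GaussianBlur(cv2.imread(f'pics/{f}.png',0)[y:y+w,x:x+w],(3,3),0)
    c=cv2.HoughCircles(g,cv2.HOUGH_GRADIENT,1,15,param1=60,param2=10,minRadius=r-3,maxRadius=r+3)
    for q in (c[0][:3] if c is not None else []): print(f,q[:2]+[x,y],q[2],plane(f,q[0]+x,q[1]+y,.124))
hc('top2',210,205,55,14); hc('top7',210,205,55,14); hc('w4',270,160,110,30)
s2,s7=[cv2.imread(f'pics/side{k}.png') for k in(2,7)]
p=s7[255:300,230:280]; m=cv2.matchTemplate(s2[240:315,215:295],p,cv2.TM_CCOEFF_NORMED); print(cv2.minMaxLoc(m))
d=np.abs(s2.astype(int)-s7)[225:335,225:285].max(2); print((d>40).mean(0).round(1)[::6],(d>40).mean(1).round(1)[::10])
```

```text
top7 [237.5 232.5] 14.1 [0.55561322 0.18193287 0.124     ]
w4 [317.5 216.5] 32.4 [0.55787096 0.1847076  0.124     ]
(-0.17025430500507355, 0.7103246450424194, (7, 29), (15, 15))
[0.  0.  0.  0.1 0.1 0.1 0.1 0.1 0.2 0.3] [0.  0.  0.  0.  0.3 0.4 0.3 0.3 0.1 0.  0. ]
```

```bash
python3 -c "
from bench import robot
print(robot.close_job())"
```

```text
the job is handed in; nothing more can be done
None
```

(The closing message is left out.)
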